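# Seat the fresh filter in the compost caddy's lid

### The job

The fresh green filter has been set on the compost caddy's lid but rides high, because the notch in its rim is not over the yellow locating pin. With a fingertip push the filter round by its raised white tab until the notch meets the pin, then press it down fully home, flush with the collar round it. Do not lift the filter, keep the lid shut, and leave everything else on the counter where it stands.

Things in the scene. Friction and masses are not known exactly. Their poses are not given: they have to be found in the camera images.
- caddy: grey plastic compost caddy, 200 (x) x 240 (y) mm, 179 mm high with its flip lid shut, standing firm: it does not slide. Origin: centre of its underside, on the axis of the filter port; x points to its rear (lid hinge), so its front is at -x; z up. A thin bail handle is folded round its back, 111 to 138 mm up, reaching 143 mm behind the origin
- lid (a joint): flip lid of the caddy, hinged along its rear edge; 0 is shut (rad), grows as it opens; pushing down keeps it shut. Its flat top is 179 mm above the counter; a dark collar round the filter port, 58 mm inside radius and 66 mm outside, rises to 193 mm
- pin (a point): tip of the yellow locating pin, 10 mm in diameter with a domed tip, fixed to the lid at the front of the port, 53.5 mm from the port's axis and 193 mm above the counter. A yellow key of the same width runs from the pin outward across the collar to 73.5 mm from the axis, ending in a flat yellow arrow on the lid, and shows outside the filter's rim
- filter_top (a point): centre of the filter's flat top face, on the port's axis, about 202 mm above the counter while it rides on the pin, 193 mm when seated; x points from the notch to the tab, z up. The filter is a round green plastic cartridge, 112 mm in diameter and 9 mm thick, with dark grille slots. It may be pressed anywhere on this face
- notch (a point): middle of the notch in the filter's rim, at its top face, 53.5 mm from the axis: the notch is 14 mm wide and 11 mm deep, cut right through. Lined up when straight above the pin. A small white mark on the top face stands beside it, towards the axis
- tab (a point): centre of the filter's raised white finger tab, half-way up it: an upright blade 26 mm long along a radius (16 to 42 mm from the axis), 8 mm thick and 16 mm high, standing on the top face opposite the notch
- filter_turn (a joint): angle of the filter about the port's axis (rad), counter-clockwise from above is positive; 0 or any whole turn (6.283) has the notch over the pin. It turns endlessly either way on a stem under its centre, needs a push of about 2 N at the tab, and stays where it is left
- filter (a joint): how far the filter has been pressed down (m): 0 as it rides on the pin, 0.009 seated (hard stop); negative if lifted. The pin blocks it until the notch is over it; the pin's dome guides it in when the notch is within about 3 mm. A rubber seal on the stem holds it at any height: it goes down only when pressed, with about 5 N
- colander: steel colander, 224 mm in diameter, 105 mm high, two loop handles; origin under its centre
- plate: white ceramic plate, 240 mm in diameter, 20 mm high; origin under its centre
- old_filter: worn-out grey-green filter without a notch, 112 mm in diameter, 9 mm thick with a 16 mm high tab, lying on the counter; origin under its centre
- spatula: bamboo spatula, 310 mm long, 8 mm thick, laid across the plate's rim; origin on its underside, 160 mm from the handle's end
- muffin_cup: pink silicone muffin cup, 70 mm in diameter, 33 mm high, beside the caddy; origin under its centre
- mug: blue mug, 80 mm in diameter, 92 mm high, beside the caddy; origin under its centre
- spice_jar: amber glass jar with a black cap, 52 mm in diameter, 100 mm high; origin under its centre

How it is judged (in metres and radians):
At the end, for the whole second after the job is handed in: The filter is pressed at least 7.5 of its 9 mm home with its notch round the pin (middle of the notch within 4 mm of the pin, seen from above) and at rest, and the lid is shut (value of joint filter above 0.0075 m and horizontal distance between notch and pin below 0.004 m and velocity of joint filter_turn between -0.05 and 0.05 rad/s and value of joint lid below 0.03 rad); the robot touches nothing.
It fails at once if the filter is lifted (more than 4 mm above where it rode) (value of joint filter below -0.004 m).
It fails at once if the caddy's lid is opened (more than 0.1 rad) (value of joint lid above 0.1 rad).
It fails at once if another thing on the counter is moved more than 20 mm (distance of any of colander, plate, old_filter, spatula, muffin_cup, mug, spice_jar from where it was at the start of the episode above 0.02 m).
It also fails if it takes over 48 s, if anything falls off the work surface, if the arm or the gripper's body presses on something with over 40 N, if the wrist force passes 120 N, or if a joint passes its speed limit or range.

### The arm

A 6-joint arm with a two-finger parallel gripper is mounted at the origin on the work surface. World frame = base frame: x ahead of the robot, y to its left, z up, the work surface at z = 0. Lengths are in mm, angles in rad, forces in N, time in s.
With the tool pointing down it reaches from about 350 to 850 mm from the base axis. Payload 8.1 kg.
Tool frame: the origin (TCP) lies on the mounting face of the last link; the fingertips stand 173 mm ahead of it and the grasp point (between the pads) lies 155 mm ahead of it; z points along the fingers, x is the direction in which the jaws open and shut, and the axes are right-handed (so a half turn about z gives the same grasp; the last joint's range is limited). The gripper opens to 85 mm and grips with 20 to 120 N. Pads are 22 mm wide; open, the fingers measure 114 mm over their backs; the gripper's body (76 mm by 85 mm) begins 54 mm behind the grasp point. The pads swing forward as they close: fully open they stand 13 mm farther back than shut.
Start: joints at [-1.351, 0.13, 1.488, -0, 1.523, -0.085], TCP at [180.082, -572.344, 404.692] pointing down, gripper open.
Joint ranges: [-2.96, 2.96], [-0.89, 2.26], [0.02, 2.5], [-1.34, 4.48], [0, 2.73], [-2.66, 2.66]. Speed limits (rad/s): [2.39, 2.39, 2.79, 3.14, 3.14, 3.14].

### API

Orientations are given as a 3x3 rotation matrix whose columns are the frame's x, y, z axes.
In Python, from station import reach, movel, set_joints, grip, sleep, ik, sense, get_image, PlanningError, job_done gives the robot as it stands. Calls block until the motion is done:
- reach(position, orientation): joint-space move of the TCP to a pose.
- movel(position, orientation=None, v=150, until_force=None): straight line of the TCP; orientation=None keeps the orientation; v is the mean speed in mm/s. With until_force (N) it stops when the force on the tool has changed by that much, and returns True; else False.
- set_joints(angles): joint-space move.
- grip(opening): finger opening in mm; the grip force is fixed at half the most; returns when the fingers have stopped.
- sleep(seconds).
- ik(position, orientation): joint angles nearest the present ones, or None.
- sense(): the state.
- get_image(name): name is "scene" or "top"; returns a dict with "color" (400x640x3 uint8, blue, green, red), "intrinsics" (3x3 intrinsics, pixels), "origin" and "rotation" of the camera in the world. Camera axes: x right, y up, looking along -z (the intrinsics and any distortion apply to the point x, -y, -z); pixel columns grow to the right and rows downward; lengths in mm; the calibration is good to about 2 mm. A picture is of the moment at which its call begins. There is no depth.
A pose or a line that the arm cannot do raises PlanningError and nothing moves.
- job_done(): hands the job in, once; it reports no verdict.
The state is a dict: "time_s": time; "joint_pos": joint angles; "dq": joint speeds; "effort": joint torques, N m; "ee_pos": TCP position; "orientation": TCP orientation; "ft_force": force on the tool from outside, world axes, zero at the start; "torque": the same for the moment, N m; "grip_width": finger opening in mm.
Only numpy, scipy, OpenCV 4.12 (cv2) and the standard library are available. Lean on these libraries where they do the work, as an engineer would, in place of code of your own. Each camera call takes 0.05 s, during which the arm holds its last target. There are 200 camera calls.

## Working session

There is one attempt and no reset: what is moved stays moved. The work goes in short steps, each a Python script; the robot and the scene stay as the last script left them, time stands still between calls to the robot, and variables do not carry over. Pictures are saved under pics/ and viewed, about 8 in all and at most 12, crops included, and the job is handed in when it is done.

```bash
mkdir -p pics; ls; cat > h.py <<'E'
import numpy as np, cv2
from station import *
def ray(im,u,v,z):
    K=np.array(im["intrinsics"],float);p=np.linalg.inv(K)@[u,v,1]
    d=np.array(im["rotation"])@[p[0],-p[1],-p[2]];o=np.array(im["origin"])
    return o+d*(z-o[2])/d[2]
def proj(im,P):
    c=np.array(im["rotation"]).T@(np.array(P)-np.array(im["origin"]))
    q=np.array(im["intrinsics"])@[c[0],-c[1],-c[2]];return q[:2]/q[2]
E
python3 - <<'E'
from h import *
for n in("scene","top"):
    im=get_image(n);cv2.imwrite(f"pics/{n}0.png",im["color"]);print(n,im["origin"],im["rotation"],im["intrinsics"],[k for k in im])
E
```

```text
pics
scene [1746.43171727  760.58162643 1120.76315117] [[-0.53438754 -0.45323223  0.71344972]
 [ 0.84509743 -0.30197978  0.44115592]
 [ 0.01550131  0.83868275  0.54439962]] [[452.74201696   0.         324.69161844]
 [  0.         452.74201696 200.121824  ]
 [  0.           0.           1.        ]] ['color', 'intrinsics', 'origin', 'rotation']
top [ 250.71048638    2.56398803 1555.43326242] [[ 0.01021535  0.9849713  -0.17241575]
 [-0.99989584  0.01181999  0.00828267]
 [ 0.01019614  0.17231318  0.98498944]] [[417.88325663   0.         318.48986645]
 [  0.         417.88325663 204.58992108]
 [  0.           0.           1.        ]] ['color', 'intrinsics', 'origin', 'rotation']
```

View pics/scene0.png

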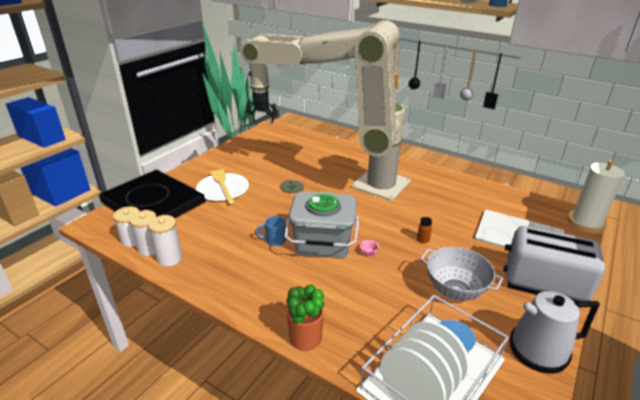

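View pics/top0.png

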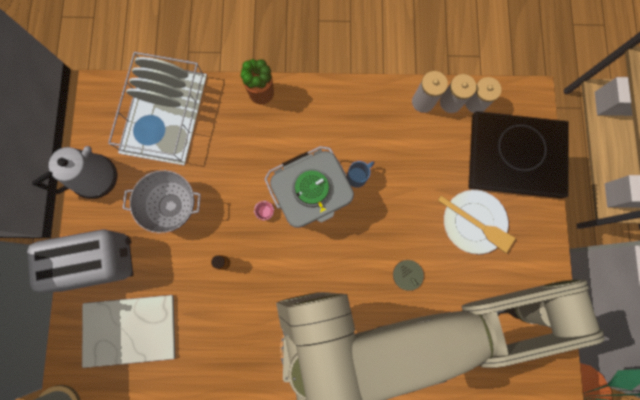

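The caddy is at (312,188) in the top view, with the pin and arrow at about (321,208) and the white tab near (319,182). The scene view shows the same filter at (323,204). I'll enlarge the top crop and fit the colour masks.

```bash
cat >> h.py <<'E'
def look(name,im):
    """returns centre, pin angle, tab angle; saves crop"""
    c=im["color"];x0,y0,w=262,140,100
    sub=c[y0:y0+w,x0:x0+w];hsv=cv2.cvtColor(sub,cv2.COLOR_BGR2HSV)
    H,S,V=[hsv[...,i].astype(int) for i in range(3)]
    cv2.imwrite(name,cv2.resize(sub,(600,600),interpolation=cv2.INTER_CUBIC))
    g=((H>45)&(H<85)&(S>90)).astype(np.uint8)
    n,l,st,ce=cv2.connectedComponentsWithStats(g);k=1+np.argmax(st[1:,4])
    cnt=cv2.findContours((l==k).astype(np.uint8),cv2.RETR_EXTERNAL,cv2.CHAIN_APPROX_NONE)[0][0]
    e=cv2.fitEllipse(cv2.convexHull(cnt));out={"ell":(e[0][0]+x0,e[0][1]+y0,e[1])}
    out["yel"]=[(x+x0,y+y0) for y,x in np.argwhere((H>18)&(H<35)&(S>120)&(V>120))]
    yy,xx=np.mgrid[:w,:w];ins=np.hypot(xx-e[0][0],yy-e[0][1])<e[1][0]/2+1
    out["wht"]=[(x+x0,y+y0,V[y,x]) for y,x in np.argwhere(ins&(S<90)&(V>130))]
    return out
E
python3 - <<'E'
from h import *
im=get_image("top");o=look("pics/top1.png",im);print(o["ell"])
C=ray(im,*o["ell"][:2],202);print("C",C)
for u in ("yel","wht"):
    a=np.array(o[u],float);print(u,a.astype(int).tolist())
y=np.array(o["yel"]).mean(0);p=ray(im,*y,190);print("yel",p,np.hypot(*(p-C)[:2]),np.arctan2(*(p-C)[1::-1]))
E
```

```text
(311.54134368896484, 186.77174377441406, (32.375022888183594, 33.310272216796875))
C [547.25555307  14.81021195 202.        ]
yel [[319, 202], [320, 202], [318, 203], [319, 203], [320, 203], [321, 203], [318, 204], [319, 204], [320, 204], [321, 204], [322, 204], [318, 205], [319, 205], [320, 205], [321, 205], [322, 205], [319, 206], [320, 206], [321, 206], [322, 206], [320, 207], [321, 207], [322, 207], [323, 207], [321, 208], [322, 208], [323, 208], [324, 208], [321, 209], [322, 209], [323, 209], [324, 209], [325, 209], [320, 210], [321, 210], [322, 210], [323, 210], [324, 210], [320, 211], [321, 211], [322, 211]]
wht [[320, 178, 144], [321, 178, 155], [322, 178, 153], [318, 179, 135], [319, 179, 155], [320, 179, 172], [321, 179, 185], [322, 179, 176], [323, 179, 150], [317, 180, 143], [318, 180, 163], [319, 180, 185], [320, 180, 194], [321, 180, 193], [322, 180, 174], [323, 180, 139], [315, 181, 135], [316, 181, 154], [317, 181, 172], [318, 181, 189], [319, 181, 196], [320, 181, 186], [321, 181, 166], [322, 181, 141], [315, 182, 152], [316, 182, 179], [317, 182, 192], [318, 182, 191], [319, 182, 175], [320, 182, 151], [315, 183, 154], [316, 183, 177], [317, 183, 180], [318, 183, 159], [319, 183, 136], [315, 184, 141], [316, 184, 147], [317, 184, 142], [299, 191, 137], [300, 191, 140], [299, 192, 134], [300, 192, 159], [301, 192, 147], [300, 193, 156], [301, 193, 156], [302, 193, 137], [300, 194, 135], [301, 194, 146]]
yel [482.86167325 -17.47060436 190.        ] 72.0320960373734 -2.6769035457384027
```

View pics/top1.png

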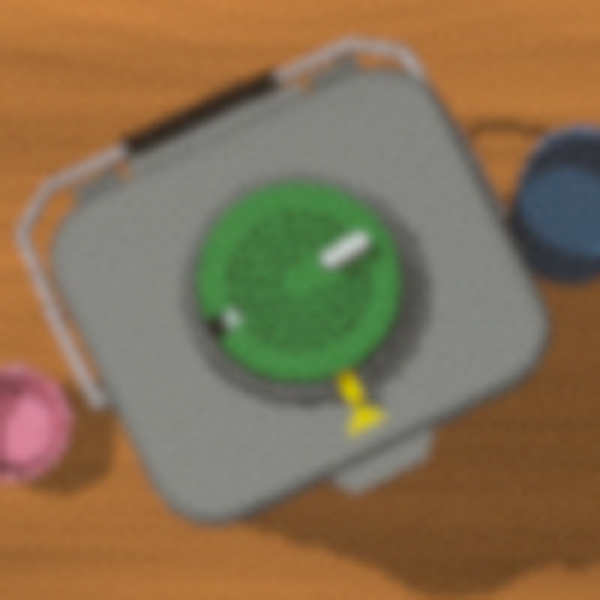

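The crop shows the notch and its mark at lower left (crop px ~225,320), the tab at upper right (~345,250) and the pin with its arrow at lower right (~350,390). The shorter turn is about 1.5 rad counter-clockwise. Next I'll compute the angles and check that the joints can follow the push arc.

```bash
cat >> h.py <<'E'
def angles(im,o,zt=202):
    C=ray(im,*o["ell"][:2],zt)[:2]
    w=np.array(o["wht"],float);d=np.hypot(w[:,0]-o["ell"][0],w[:,1]-o["ell"][1])
    P=np.array([ray(im,a,b,zt+16)[:2] for a,b,_ in w]);Q=np.array([ray(im,a,b,zt)[:2] for a,b,_ in w])
    lab=cv2.connectedComponents(cv2.dilate(np.array([[0]],np.uint8),None))[0]
    m=np.zeros((400,640),np.uint8);m[w[:,1].astype(int),w[:,0].astype(int)]=1
    n,l,st,ce=cv2.connectedComponentsWithStats(m);k=l[w[:,1].astype(int),w[:,0].astype(int)]
    big=1+np.argmax(st[1:,4]);res={"C":C}
    wt=w[:,2]-110
    T=np.average(P[k==big],0,wt[k==big])-C
    res["tab"]=(np.hypot(*T),np.arctan2(T[1],T[0]))
    if (k!=big).any():
        M=np.average(Q[k!=big],0,wt[k!=big])-C;res["mark"]=(np.hypot(*M),np.arctan2(M[1],M[0]))
    y=np.mean([ray(im,*q,186)[:2] for q in o["yel"]],0)-C
    res["pin"]=(np.hypot(*y),np.arctan2(y[1],y[0]));return res
def R(a):
    c,s=np.cos(a),np.sin(a);return np.array([[c,s,0],[s,-c,0],[0,0,-1.]])
def pose(C,th,r,off,z):
    "fingertip centre at radius r along angle th, shifted off mm to the clockwise side"
    return np.array([C[0]+r*np.cos(th)+off*np.sin(th),C[1]+r*np.sin(th)-off*np.cos(th),z+173])
E
sed -i '/lab=cv2/d' h.py
python3 - <<'E'
from h import *
im=get_image("top");o=look("/tmp/x.png",im);r=angles(im,o);print(r)
C=r["C"]
for e in (0,np.pi):
  print(e,[None if q is None else np.round(q,2).tolist() for q in [ik(pose(C,t,29,18,210),R(t+e)) for t in np.linspace(-1.1,.5,4)]])
s=sense();print(s["time_s"],s["grip_width"])
E
```

```text
{'C': array([547.34197034,  14.83491944]), 'tab': (np.float64(28.911057055358434), np.float64(-0.9660961129591105)), 'mark': (np.float64(41.74771706318518), np.float64(2.0691777521988555)), 'pin': (np.float64(71.24046099321652), np.float64(-2.6687494211501908))}
0 [[-0.13, -0.01, 1.67, -0.0, 1.48, 0.97], [-0.12, 0.04, 1.62, -0.0, 1.48, 0.45], [-0.1, 0.08, 1.59, -0.0, 1.48, -0.06], [-0.07, 0.09, 1.57, -0.0, 1.48, -0.57]]
3.141592653589793 [[-0.13, -0.01, 1.67, -0.0, 1.48, -2.17], None, None, [-0.07, 0.09, 1.57, -0.0, 1.48, 2.58]]
0.2 85.47594403478536
```

The checks agree: tab radius is 28.9 mm (29 expected) and the pin centroid is at about 71 mm. The tab and mark angles differ by 0.1 rad, so I'll stop the first push short, then look and correct.

```bash
python3 - <<'E'
from h import *
C=np.array([547.3,14.8]);t0=-1.05
grip(0)
reach(pose(C,t0,29,25,270),R(t0))
hit=movel(pose(C,t0,29,25,198),v=40,until_force=4)
z=sense()["ee_pos"][2]-173;print("hit",hit,"tip z",z,sense()["ft_force"])
movel(pose(C,t0,29,25,z+5),v=40)
print(sense()["ft_force"])
off=25
while off>15:
    off-=2.5;movel(pose(C,t0,29,off,z+5),v=40);print(off,np.round(sense()["ft_force"],1))
for t in np.arange(t0+.1,.36,.1):
    movel(pose(C,t,29,15,z+5),R(t),v=60)
print(t,np.round(sense()["ft_force"],1))
movel(pose(C,t,29,22,z+5),v=60)
p=pose(C,t,29,22,300);movel(p,v=150)
reach([400,-350,500],R(-.7))
im=get_image("top");o=look("pics/top2.png",im);print(angles(im,o));print(sense()["time_s"],z)
E
```

```text
hit True tip z 201.74395436205867 [-0.2206066   0.52776885  4.0709814 ]
[ 1.06769487  0.14729807 -0.64110662]
22.5 [-0.6 -0.5 -0.6]
20.0 [-0.2  0.5  0.1]
17.5 [ 0.3  0.1 -0. ]
15.0 [ 0.2 -0.1 -0. ]
0.34999999999999976 [-0.1 -0.9 -0.1]
{'C': array([547.06529916,  14.95102471]), 'tab': (np.float64(30.686601648134804), np.float64(0.4039743816363863)), 'mark': (np.float64(40.04648676610765), np.float64(-2.7583230620545454)), 'pin': (np.float64(68.1283643692287), np.float64(-2.6689751160616133))}
12.225 201.74395436205867
```

View pics/top2.png

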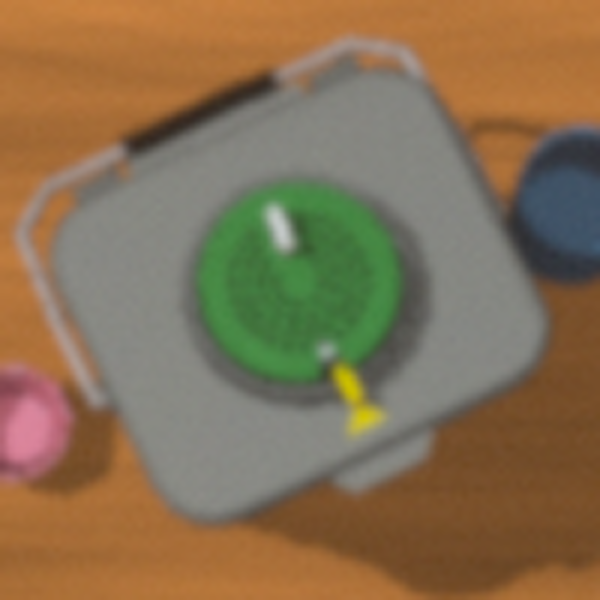

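The filter has turned with the push. The mark is now at crop (327,350), just short of the yellow key, and about 0.08 rad remains by both the mark and the tab. I'll push that far, check, then press with a force limit on the notch side of the axis.

```bash
python3 - <<'E'
from h import *
C=np.array([547.3,14.8]);z=201.7+5;t=.33
reach(pose(C,t,29,24,260),R(t))
movel(pose(C,t,29,24,z),v=80)
movel(pose(C,t,29,15,z),v=40)
for t in (.38,.43): movel(pose(C,t,29,15,z),R(t),v=40)
movel(pose(C,t,29,23,z),v=60)
movel(pose(C,t,29,23,240),v=100)
movel(pose(C,t,-12,0,240),v=100)
hit=movel(pose(C,t,-12,0,188),v=25,until_force=20)
print("hit",hit,"tip z",sense()["ee_pos"][2]-173,np.round(sense()["ft_force"],1))
movel(pose(C,t,-12,0,300),v=150)
reach([400,-350,500],R(-.7))
im=get_image("top");o=look("pics/top3.png",im);print(angles(im,o));print(sense()["time_s"])
E
```

```text
hit True tip z 193.26268132303233 [-2.1  0.8  7.6]
{'C': array([546.1223255 ,  15.31521357]), 'tab': (np.float64(30.048429954654562), np.float64(0.4601256435945027)), 'mark': (np.float64(40.57621295225822), np.float64(-2.6948669355109027)), 'pin': (np.float64(66.41584261792116), np.float64(-2.654091802108847))}
20.8583
```

View pics/top3.png

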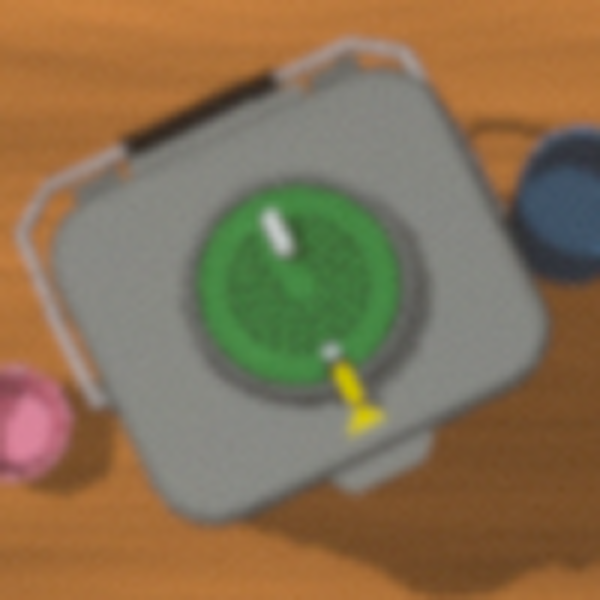

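The tip stopped at z 193.3, which is about 8.5 mm down and the seated height. The picture shows the notch mark at crop (331,350) in line with the key. I'll press once more at another spot to confirm, then retreat and hand in.

```bash
python3 - <<'E'
from h import *
C=np.array([547.3,14.8]);t=.45
reach(pose(C,t,0,-25,240),R(t))
hit=movel(pose(C,t,0,-25,186),v=25,until_force=25)
z=sense()["ee_pos"][2]-173;print("hit",hit,"tip z",z)
movel(pose(C,t,0,-25,300),v=150)
reach([400,-350,500],R(-.7))
im=get_image("top");print(angles(im,look("/tmp/x.png",im),193))
cv2.imwrite("pics/top4.png",im["color"]);print(sense()["time_s"],np.round(sense()["ft_force"],1))
if z<194: job_done();print("handed in")
E
```

```text
hit True tip z 193.1314582576356
{'C': array([547.95648639,  15.58665547]), 'tab': (np.float64(30.13320559545532), np.float64(0.45602916220666245)), 'mark': (np.float64(40.420078164837605), np.float64(-2.7032786412443186)), 'pin': (np.float64(68.85824020260712), np.float64(-2.665011599452509))}
26.6333 [ 0.6  0.3 -0.8]
the job is handed in; nothing more can be done
handed in
```

View pics/top4.png

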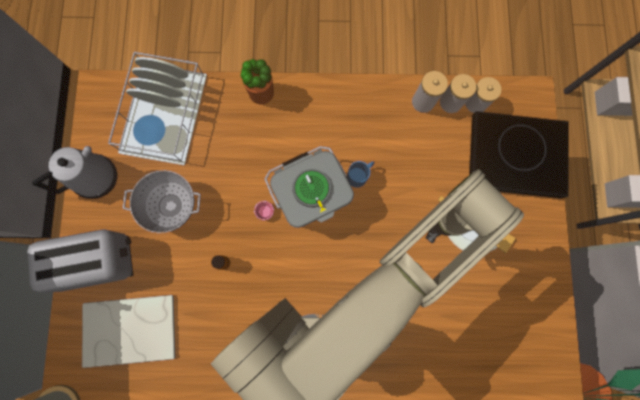

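I pushed the filter about 1.45 rad counter-clockwise by its tab with closed fingers, in two pushes, then pressed it down. I handed the job in at 26.6 s, with no verdict reported.

- **Seated:** two presses at different spots stopped at tip heights of 193.3 and 193.1 mm. Before the turn the filter's top was at 201.7 mm, so it went down about 8.5 mm, and the second press agrees with the 193 mm seated height.
- **Alignment:** in the last picture the notch's white mark is about 0.04 rad (2 mm) from the pin, and the tab gives about 0.02 rad. That is inside the 4 mm limit and within measuring error.
- **Disagreement:** before the first push, the tab and mark angles differed by about 0.1 rad. I therefore stopped that push short and corrected after a second look.
- **Surroundings:** the lid looks shut, and the muffin cup, mug, colander and spice jar look unmoved. In the last picture the retreated arm hid the old filter and part of the plate and spatula. I could not check those three, but the arm stayed well above them (TCP at 500 mm).

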